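# Tap the boss of the red torch bracket

### The arm

A 7-joint arm with a two-finger parallel gripper is mounted at the origin on the work surface. World frame = base frame: x ahead of the robot, y to its left, z up, the work surface at z = 0. Lengths are in m, angles in rad, forces in N, time in s.
With the tool pointing down it reaches from about 0.4 to 0.85 m from the base axis. Payload 10.4 kg.
Tool frame: the origin (TCP) lies midway between the tips of the shut fingers; the grasp point (between the pads) lies 19 mm behind it; x points along the fingers, z is the direction in which the jaws open and shut, and the axes are right-handed (so a half turn about x gives the same grasp; the last joint's range is limited). The gripper opens to 87 mm and grips with 3 to 60 N. Pads are 19 mm wide; open, the fingers measure 117 mm over their backs; the gripper's body (75 mm by 190 mm) begins 51 mm behind the grasp point.
Start: joints at [1.169, 0.332, -0.065, 1.46, 0.022, 1.35, -0.088], TCP at [0.231, -0.581, 0.223] pointing down, gripper open.
Joint ranges: [-2.6, 2.6], [-0.5, 2.12], [-1.47, 1.34], [0.16, 2.42], [-1.27, 4.41], [0.06, 2.06], [-2.6, 2.6]. Speed limits (rad/s): [2.22, 2.22, 2.79, 2.79, 3.14, 3.14, 3.14].

### API

Orientations are given as a unit quaternion [x, y, z, w].
In Python, from bench import read_state, camera, camera_params, close_job gives the robot as it stands.
- The arm moves only by the tool arm_command, never from a script. Its argument "targets" is a list of rows, each a list of 7 numbers: the closure in counts, from 0 (fully open) to 255 (shut), then the shift along the tool's x, y, z in mm, then the turn, a rotation vector about the tool's x, y, z in rad. A call has 1 to 10 rows; each row is the pose to reach, as a shift and turn from the pose commanded when the call began, along the tool's axes at that moment; what a row does not reach only later rows make up. A row lasts 1/10 s, in which the tool goes at most 50 mm and 8.59 degrees, less where a joint would pass 70% of its speed; a pose out of reach is approached as far as the arm can. A call with a gripper value outside its range is refused whole. The fingers move at their own pace and stop on an object; "newtons" is the grip in N (left out, the last holds). Time passes only in rows, so rows that repeat a pose let the fingers close. It gives the time, the measured TCP pose, the force and the opening at its end, in the units of the state.
- read_state(): the state, without advancing time (a new reading comes with each control period).
- camera(name): name is "side" or "top" or "wrist"; returns the picture (400x640x3 uint8, red, green, blue); there is no depth.
- camera_params(name): a dict with "intrinsics" (3x3 intrinsics, pixels), "xyz" and "orientation" of the camera in the world; the wrist camera has in their place "mount" (4x4, takes a point from camera to tool coordinates, whose origin is the TCP and whose axes are the tool frame's). Camera axes: x right, y down, z forward; pixel columns grow to the right and rows downward; lengths in m; the calibration is good to about 2 mm. A picture is of the moment at which its call begins: read the wrist's pose just before it. camera_params takes no time and is no camera call.
- close_job(): hands the job in, once; it reports no verdict.
The state is a dict: "time": time; "joint_positions": joint angles; "joint_vel": joint speeds; "joint_torque": joint torques, N m; "ee_pos": TCP position; "eef_rot": TCP orientation; "ft_force": force on the tool from outside, world axes, zero at the start; "torque": the same for the moment, N m; "width": finger opening in m.
Only numpy, scipy, OpenCV 4.12 (cv2) and the standard library are available. Lean on these libraries where they do the work, as an engineer would, in place of code of your own. Each camera call takes 0.05 s, during which the arm holds its last target.

### The job

At the glass bench two thread taps stand in drilled bosses, each with a cranked wrench. Work the one with the orange grip, in the red torch bracket: turn its crank half a turn clockwise (seen from above), then a quarter turn back, then again half a turn clockwise and a quarter turn back, so that it ends half a turn on from where it began, and let go. Do not turn the blue-gripped crank in the brass block.

Things in the scene. Friction and masses are not known exactly. Their poses are not given: they have to be found in the camera images.
- crank (a joint): angle of the orange-gripped crank about its vertical tap axis, rad; 0 at the start, grows clockwise seen from above, free from -0.4 to 5.4. It turns stiffly (about 0.22 N m, some 4.5 N at the grip), stays where it is left and sinks 1.5 mm a turn. The tap stands in the boss of a flat red bracket (105 x 34 mm) on a black base plate (120 x 90 x 8 mm) fixed to the bench
- crank_grip (a point): centre of the orange grip: an upright cylinder 18 mm in diameter and 50 mm tall, from 80 to 130 mm above the bench, 50 mm out from the tap axis; this point is 105 mm above the bench. The grip is a sleeve that spins freely on its spindle, so a hand holding it can circle without turning. Below it the flat steel crank arm (top 79 mm above the bench) runs to the hub (top 80 mm); nothing of this tool is higher but the grip
- crank_axis (a point): fixed point on the vertical tap axis about which the orange-gripped crank turns, 105 mm above the bench (in free air above the hub)
- other (a joint): angle of the other crank, alike but with a blue grip, on a tap in a square brass block on a grey base plate, at least 200 mm from the first; 0 at the start, rad; not to be turned
There are look-alikes about, which are no part of the job. Leave any purple look-alike of the part that bears crank alone.

How it is judged:
By the outcome, as a careful person would: the job done as asked, in the order asked, and still so for the second after the job is handed in, with the robot touching nothing.
It also fails if it takes over 48 s, if anything falls off the work surface, if the arm or the gripper's body presses on something with over 40 N, if the wrist force passes 120 N, or if a joint passes its speed limit or range.

## Working session

There is one attempt and no reset: what is moved stays moved. The work goes in short steps, Python scripts to look and compute and a tool call to move; the robot and the scene stay as the last step left them, time stands still between calls to the robot, and variables do not carry over. Pictures are saved under pics/ and viewed, and the job is handed in when it is done.

Besides the shell and the picture viewer there is one more tool, called by a JSON object that holds its "api" and its "payload". arm_command: Moves the arm, as the interface text tells. Its arguments: {"type":"object","properties":{"targets":{"type":"array"},"newtons":{"type":"number"}},"required":["targets"]}

```bash
mkdir -p pics; python3 - <<'E'
from bench import *
import cv2
s=read_state()
for k in s: print(k,s[k])
for n in ['top','side','wrist']:
    im=camera(n); cv2.imwrite(f'pics/{n}0.png',im[:,:,::-1]); print(n,camera_params(n))
E
```

```text
time 0.0
joint_positions [ 1.16942005  0.33285673 -0.06468003  1.46093338  0.02161309  1.34991438
 -0.08850589]
joint_vel [-2.46155278e-04  8.95451105e-05 -2.02412947e-03  1.28271510e-03
 -5.24465951e-04 -6.87767780e-05  1.56190562e-03]
joint_torque [-1.03687689e-03 -6.23261118e+01  2.39140954e-02 -3.89894485e+01
 -6.14479277e-02  3.97817174e-02  1.56617784e-04]
ee_pos [ 0.23095003 -0.58034613  0.22176715]
eef_rot [ 0.39718644  0.58561905 -0.39667559  0.58475784]
ft_force [-0.31020147  0.26536659 -0.04121029]
torque [-0.01304413 -0.01119369  0.06886948]
width 0.08727238429881275
top {'intrinsics': array([[506.69556358,   0.        , 313.65827727],
       [  0.        , 506.69556358, 201.84352773],
       [  0.        ,   0.        ,   1.        ]]), 'xyz': array([ 0.39351047, -0.06827749,  1.17447945]), 'orientation': array([-0.7019151 ,  0.70857369, -0.04200181,  0.05894368])}
side {'intrinsics': array([[365.68762202,   0.        , 322.5642395 ],
       [  0.        , 365.68762202, 194.98417858],
       [  0.        ,   0.        ,   1.        ]]), 'xyz': array([0.21467036, 0.58304549, 0.55702049]), 'orientation': array([-0.23528843,  0.8465112 , -0.46321395,  0.11615065])}
wrist {'intrinsics': array([[336.22440669,   0.        , 321.65258065],
       [  0.        , 336.22440669, 201.18812579],
       [  0.        ,   0.        ,   1.        ]]), 'mount': array([[-2.11567293e-04, -2.81307577e-01,  9.59617633e-01,
        -1.62536334e-01],
       [-3.83709238e-04, -9.59617561e-01, -2.81307641e-01,
         7.71208424e-02],
       [ 9.99999904e-01, -4.27729647e-04,  9.50833733e-05,
        -6.56189427e-06],
       [ 0.00000000e+00,  0.00000000e+00,  0.00000000e+00,
         1.00000000e+00]])}
```

View pics/top0.png

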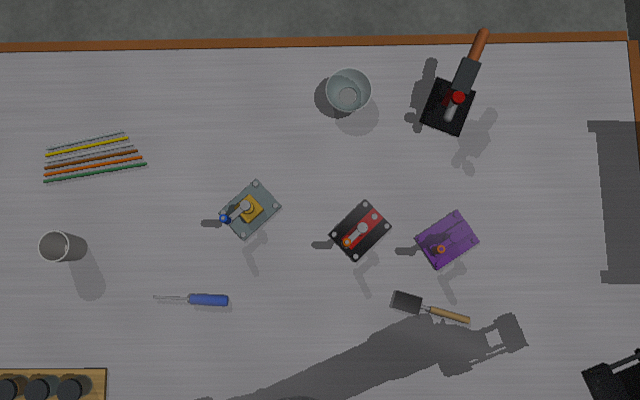

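View pics/side0.png

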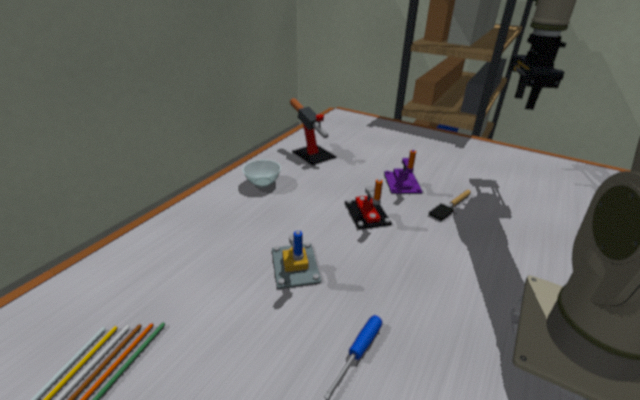

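View pics/wrist0.png

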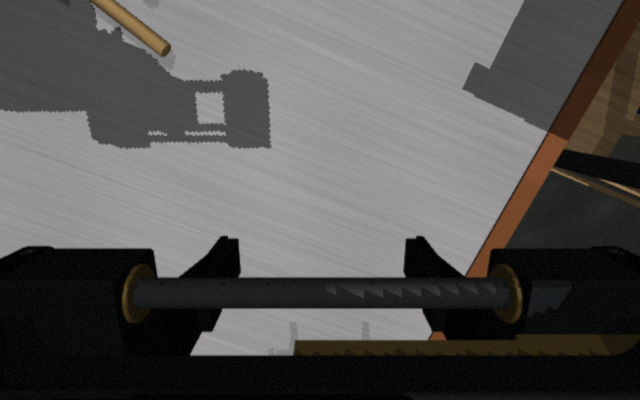

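```bash
cat > h.py <<'E'
import numpy as np, cv2
from scipy.spatial.transform import Rotation as R
from bench import *
def ray(n,uv,z,pose=None):
    p=camera_params(n); K=p['intrinsics']
    if n=='wrist':
        M=p['mount']; s=pose or read_state(); Rt=R.from_quat(s['eef_rot']).as_matrix()
        Rc=Rt@M[:3,:3]; c=np.array(s['ee_pos'])+Rt@M[:3,3]
    else: Rc=R.from_quat(p['orientation']).as_matrix(); c=np.array(p['xyz'])
    d=Rc@np.linalg.solve(K,[uv[0],uv[1],1.]); return c+d*(z-c[2])/d[2]
def proj(n,X,s=None):
    p=camera_params(n); K=p['intrinsics']
    if n=='wrist':
        M=p['mount']; s=s or read_state(); Rt=R.from_quat(s['eef_rot']).as_matrix()
        Rc=Rt@M[:3,:3]; c=np.array(s['ee_pos'])+Rt@M[:3,3]
    else: Rc=R.from_quat(p['orientation']).as_matrix(); c=np.array(p['xyz'])
    q=K@(Rc.T@(np.array(X)-c)); return q[:2]/q[2]
def blobs(im,lo,hi,roi,mn=8):
    u0,v0,u1,v1=roi
    m=cv2.inRange(cv2.cvtColor(im,cv2.COLOR_RGB2HSV)[v0:v1,u0:u1],lo,hi)
    n,l,st,c=cv2.connectedComponentsWithStats(m)
    return [(st[i]+np.array([u0,v0,0,0,0]),c[i]+[u0,v0]) for i in range(1,n) if st[i,4]>=mn]
E
python3 - <<'E'
from h import *
im=cv2.imread('pics/top0.png'); a=cv2.resize(im[190:270,315:405],None,fx=8,fy=8,interpolation=cv2.INTER_NEAREST)[:600]
s=cv2.imread('pics/side0.png'); b=cv2.resize(s[165:240,330:405],None,fx=8,fy=8,interpolation=cv2.INTER_NEAREST)
cv2.imwrite('pics/za.png',a);cv2.imwrite('pics/zb.png',b)
rgb=im[:,:,::-1].copy()
for st,c in blobs(rgb,(8,140,80),(20,255,255),(315,190,405,270)): print('top',st,c,ray('top',c,.13),ray('top',c,.105))
for st,c in blobs(s[:,:,::-1].copy(),(6,140,60),(20,255,255),(330,165,405,240)): print('side',st,c)
E
```

```text
top [343 238   8   9  42] [346.42857143 242.04761905] [ 0.45963949 -0.11052765  0.13      ] [ 0.46122231 -0.11153892  0.105     ]
side [374 181   8  19 104] [377.49038462 189.83653846]
```

View pics/za.png

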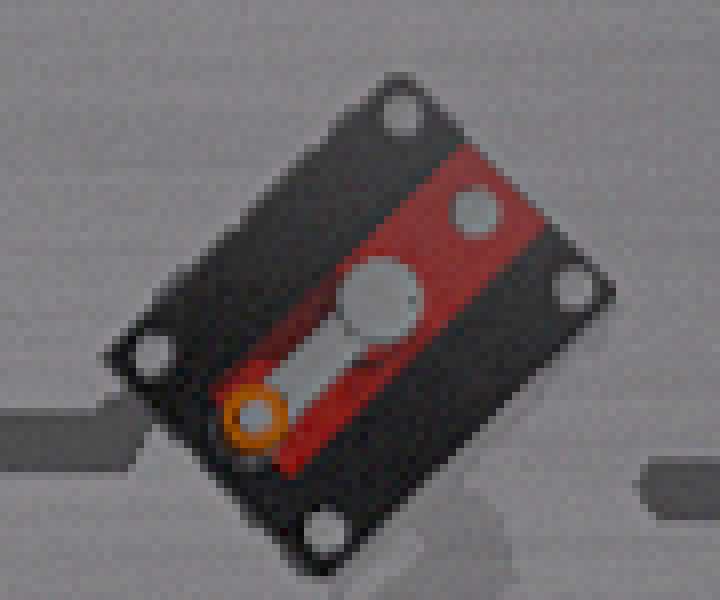

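View pics/zb.png

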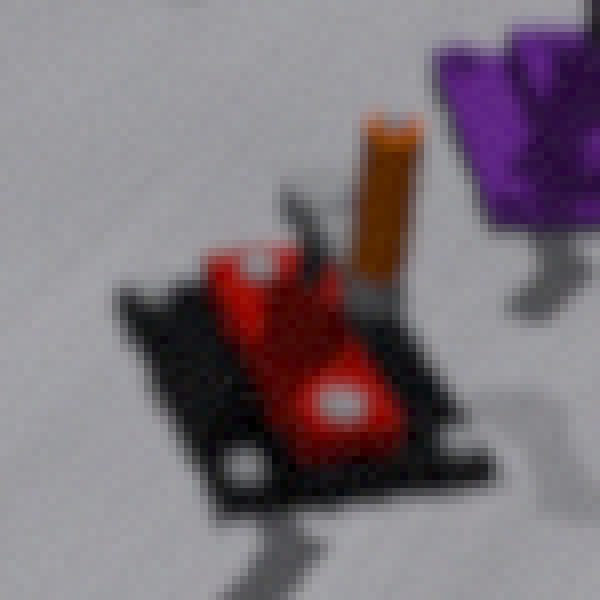

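```bash
python3 - <<'E'
from h import *
g=ray('top',(346.5,242),.13);h=ray('top',(362.4,227.4),.08);print(g,h,np.linalg.norm((g-h)[:2]))
print('bracket holes', ray('top',(315+475/8,190+212/8),.04))
pts=[(403,112),(152,355),(327,530),(577,285)]
P=[ray('top',(315+a/8-.5,190+b/8-.5),.008) for a,b in pts];print(P,np.mean(P,0))
# side view triangulate grip
print('side grip', ray('side',(377.5,189.8),.105))
print('wheel rot tool', R.from_quat(read_state()['eef_rot']).as_matrix())
for n,uv in [('purple',(440,249)),('blue',(225,218))]: print(n,ray('top',uv,.13))
print(ray('top',(330+45,0),0))
E
```

```text
[ 0.45973594 -0.11067599  0.13      ] [ 0.49411636 -0.14756949  0.08      ] 0.05042959261384704
bracket holes [ 0.52208396 -0.17783855  0.04      ]
[array([ 0.55627355, -0.15970145,  0.008     ]), array([ 0.48643989, -0.08604066,  0.008     ]), array([ 0.43587782, -0.13536648,  0.008     ]), array([ 0.50543447, -0.20857162,  0.008     ])] [ 0.49600643 -0.14742005  0.008     ]
side grip [ 0.46189102 -0.11116247  0.105     ]
wheel rot tool [[-4.29699896e-04  9.29110266e-01  3.69802553e-01]
 [ 9.39694717e-04  3.69802799e-01 -9.29109793e-01]
 [-9.99999466e-01 -5.17368758e-05 -1.03198423e-03]]
purple [ 0.44368586 -0.30121923  0.13      ]
blue [0.5119976  0.14118988 0.13      ]
[ 1.06600286 -0.19656651  0.        ]
```

{"api": "arm_command", "payload": {"targets": [[0,0,20,-18,0,0,0],[0,0,40,-36,0,0,0],[0,0,60,-54,0,0,0],[0,0,80,-72,0,0,0],[0,0,100,-90,0,0,0],[0,0,125,-113,0,0,0],[0,0,150,-136,0,0,0],[0,0,175,-159,0,0,0],[0,0,195,-177,0,0,0],[0,0,210,-190,0,0,0]], "newtons": 25}}

```text
time: 1.15
ee_pos: [0.3567, -0.3246, 0.2225]
eef_rot: [0.396, 0.586, -0.396, 0.586]
ft_force: [0.5, -0.2, 0.6]
width: 0.0867
```

{"api": "arm_command", "payload": {"targets": [[0,0,20,-18,0,0,0],[0,0,40,-36,0,0,0],[0,0,60,-54,0,0,0],[0,0,80,-72,0,0,0],[0,0,100,-90,0,0,0],[0,0,120,-109,0,0,0],[0,0,140,-128,0,0,0],[0,0,160,-146,0,0,0],[0,0,172,-157,0,0,0],[0,0,177,-161,0,0,0]]}}

```text
time: 2.15
ee_pos: [0.4613, -0.1098, 0.2225]
eef_rot: [0.396, 0.586, -0.396, 0.586]
ft_force: [1.0, -0.1, 0.2]
width: 0.0869
```

{"api": "arm_command", "payload": {"targets": [[0,0,0,0,0,0,0],[0,0,0,0,0,0,0]]}}

```text
time: 2.35
ee_pos: [0.4605, -0.1125, 0.2224]
eef_rot: [0.397, 0.585, -0.397, 0.585]
ft_force: [0.3, -0.2, 0.3]
width: 0.0872
```

```bash
python3 - <<'E'
from h import *
s=read_state(); print(s['time'],s['ee_pos'],s['joint_positions'],s['ft_force']); Rt=R.from_quat(s['eef_rot']).as_matrix(); print(Rt)
im=camera('wrist'); cv2.imwrite('pics/w1.png',im[:,:,::-1])
print(proj('wrist',[.46,-.111,.13],s),proj('wrist',[.4943,-.1475,.08],s))
t=np.array([.4603,-.111,.090]); print('tool shift mm',Rt.T@(t-s['ee_pos'])*1e3)
E
```

```text
2.35 [ 0.46050618 -0.11245959  0.22238935] [ 0.65592091  0.02739279 -0.51628148  1.81983721  0.01435431  1.29833727
 -1.0571308 ] [ 0.30641293 -0.20782129  0.27001325]
[[-4.17589435e-04  9.29502949e-01  3.68814443e-01]
 [-2.47836629e-04  3.68814368e-01 -9.29503040e-01]
 [-9.99999882e-01 -4.79556377e-04  7.63518942e-05]]
[319.6725033  203.95002289] [370.59001752 168.9938342 ]
tool shift mm [132.38906182   0.41016318  -1.44284206]
```

View pics/w1.png

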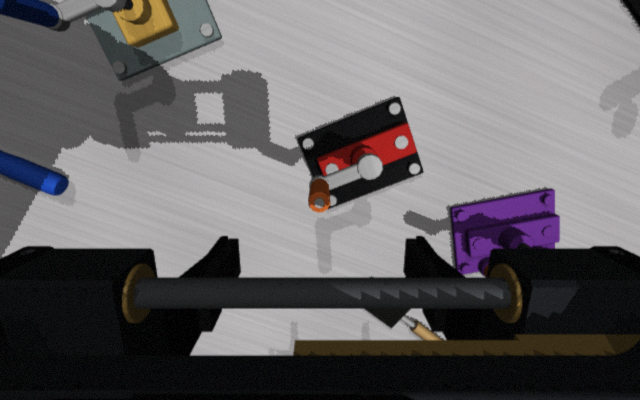

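{"api": "arm_command", "payload": {"targets": [[0,12,0,-1,0,0,0],[0,28,0,-1.5,0,0,0],[0,46,0,-1.5,0,0,0],[0,64,0,-1.5,0,0,0],[0,82,0,-1.5,0,0,0],[0,98,0,-1.5,0,0,0],[0,112,0,-1.5,0,0,0],[0,123,0,-1.5,0,0,0],[0,130,0,-1.5,0,0,0],[0,132,0,-1.5,0,0,0]], "newtons": 25}}

```text
time: 3.4
ee_pos: [0.4601, -0.1101, 0.0899]
eef_rot: [0.397, 0.585, -0.397, 0.585]
ft_force: [-0.3, 0.5, -0.3]
width: 0.0868
```

{"api": "arm_command", "payload": {"targets": [[0,0,0,0,0,0,0]]}}

```text
time: 3.5
ee_pos: [0.4605, -0.1101, 0.0906]
eef_rot: [0.397, 0.585, -0.397, 0.585]
ft_force: [-0.7, -0.8, 1.1]
width: 0.087
```

```bash
python3 - <<'E'
from h import *
s=read_state(); print(s['time'],s['ee_pos'],s['ft_force'])
im=camera('wrist'); cv2.imwrite('pics/w2.png',im[:,:,::-1])
im=camera('top'); cv2.imwrite('pics/t2.png',im[:,:,::-1])
E
```

```text
3.5 [ 0.46048574 -0.11012279  0.09061207] [-0.71167485 -0.77834267  1.06397058]
```

View pics/w2.png

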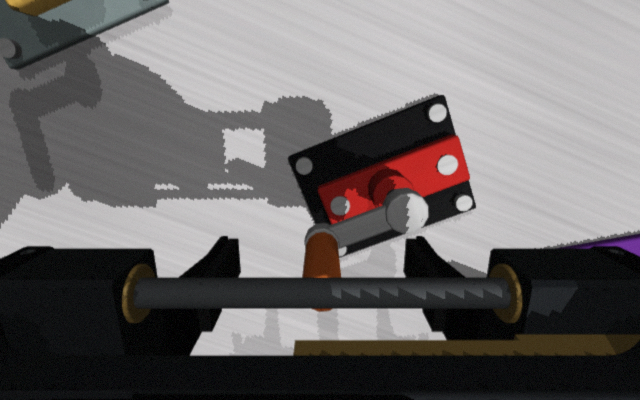

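{"api": "arm_command", "payload": {"targets": [[255,0,0,0,0,0,0],[255,0,0,0,0,0,0],[255,0,0,0,0,0,0],[255,0,0,0,0,0,0],[255,0,0,0,0,0,0],[255,0,0,0,0,0,0],[255,0,0,0,0,0,0],[255,0,0,0,0,0,0]], "newtons": 25}}

```text
time: 4.4
ee_pos: [0.4604, -0.1101, 0.0905]
eef_rot: [0.397, 0.585, -0.397, 0.585]
ft_force: [-0.3, 0.7, 0.3]
width: 0.0308
```

```bash
cat > plan.py <<'E'
from h import *
# rows: plan.py ax ay r start_deg end_deg n  (angle of commanded grip point, tool shift from start angle)
import sys
ax,ay,r,a0,a1,n=map(float,sys.argv[1:7]); n=int(n)
s=read_state(); Rt=R.from_quat(s['eef_rot']).as_matrix()
v=np.array(s['ee_pos'])[:2]-[ax,ay]
print('t',s['time'],'meas r,ang',np.hypot(*v),np.degrees(np.arctan2(v[1],v[0])),'z',s['ee_pos'][2],'w',s['width'],'F',s['ft_force'].round(1))
f=lambda d: np.array([ax+r*np.cos(np.radians(d)),ay+r*np.sin(np.radians(d)),0])
for i in range(1,n+1):
    d=Rt.T@(f(a0+(a1-a0)*i/n)-f(a0))*1e3; print(d.round(1))
E
python3 plan.py .4945 -.1475 .05 133 43 10
```

```text
t 4.4 meas r,ang 0.050664717389331926 132.37940873943018 z 0.09054327331129944 w 0.030845257074922007 F [-0.3  0.7  0.3]
[-0.   7.5 -2.3]
[-0.  15.3 -3.3]
[-0.  23.1 -3.2]
[-0.  30.9 -1.8]
[-0.  38.3  0.8]
[-0.  45.2  4.5]
[-0.  51.4  9.3]
[-0.  56.9 14.9]
[-0.  61.3 21.4]
[-0.  64.7 28.4]
```

Still closing (31 mm); a few more rows.

{"api": "arm_command", "payload": {"targets": [[255,0,0,0,0,0,0],[255,0,0,0,0,0,0],[255,0,0,0,0,0,0],[255,0,0,0,0,0,0]]}}

```text
time: 4.8
ee_pos: [0.4604, -0.1102, 0.0906]
eef_rot: [0.397, 0.585, -0.397, 0.585]
ft_force: [0.2, 0.3, 0.5]
width: 0.0172
```

```bash
python3 plan.py .4945 -.1475 .05 133 43 1
```

```text
t 4.8 meas r,ang 0.05055850839572388 132.40094673253523 z 0.09056621672310428 w 0.01724037789292431 F [0.2 0.3 0.5]
[ 0.  64.7 28.4]
```

```bash
python3 plan.py .4945 -.1475 .05 132.5 87.5 10
```

```text
t 4.8 meas r,ang 0.05055850839572388 132.40094673253523 z 0.09056621672310428 w 0.01724037789292431 F [0.2 0.3 0.5]
[ 0.   3.7 -1.2]
[ 0.   7.5 -2.2]
[ 0.  11.4 -2.9]
[ 0.  15.3 -3.2]
[ 0.  19.2 -3.2]
[ 0.  23.2 -3. ]
[ 0.  27.  -2.4]
[ 0.  30.9 -1.5]
[ 0.  34.6 -0.3]
[ 0.  38.3  1.1]
```

{"api": "arm_command", "payload": {"targets": [[255,0,3.7,-1.2,0,0,0],[255,0,7.5,-2.2,0,0,0],[255,0,11.4,-2.9,0,0,0],[255,0,15.3,-3.2,0,0,0],[255,0,19.2,-3.2,0,0,0],[255,0,23.2,-3.0,0,0,0],[255,0,27.0,-2.4,0,0,0],[255,0,30.9,-1.5,0,0,0],[255,0,34.6,-0.3,0,0,0],[255,0,38.3,1.1,0,0,0]]}}

```text
time: 5.8
ee_pos: [0.4966, -0.0965, 0.0904]
eef_rot: [0.397, 0.585, -0.397, 0.585]
ft_force: [-5.0, 1.5, 0.4]
width: 0.017
```

```bash
python3 plan.py .4945 -.1475 .05 87.5 -2.5 10
```

```text
t 5.8 meas r,ang 0.05106877013408688 87.69919461500204 z 0.09037194307098677 w 0.016977064823464113 F [-5.   1.5  0.4]
[-0.   6.9  3.8]
[-0.  13.1  8.6]
[-0.  18.5 14.3]
[-0.  22.9 20.8]
[-0.  26.2 27.9]
[-0.  28.4 35.4]
[-0.  29.4 43.2]
[-0.  29.2 51. ]
[-0.  27.7 58.7]
[-0.  25.1 66.1]
```

{"api": "arm_command", "payload": {"targets": [[255,0,6.9,3.8,0,0,0],[255,0,13.1,8.6,0,0,0],[255,0,18.5,14.3,0,0,0],[255,0,22.9,20.8,0,0,0],[255,0,26.2,27.9,0,0,0],[255,0,28.4,35.4,0,0,0],[255,0,29.4,43.2,0,0,0],[255,0,29.2,51.0,0,0,0],[255,0,27.7,58.7,0,0,0],[255,0,25.1,66.1,0,0,0]]}}

```text
time: 6.8
ee_pos: [0.5449, -0.1479, 0.0901]
eef_rot: [0.397, 0.586, -0.396, 0.585]
ft_force: [-2.3, 5.3, -4.1]
width: 0.0173
```

```bash
python3 plan.py .4945 -.1475 .05 -2.5 -47.5 10
```

```text
t 6.8 meas r,ang 0.050371681850237215 -0.44672568387885114 z 0.09011483458597126 w 0.017274158000066278 F [-2.3  5.3 -4.1]
[-0.  -1.8  3.5]
[-0.  -3.8  6.9]
[-0.  -6.1 10.1]
[-0.  -8.6 13.1]
[ -0.  -11.3  15.9]
[ -0.  -14.3  18.5]
[ -0.1 -17.5  20.8]
[ -0.1 -20.8  22.9]
[ -0.1 -24.3  24.7]
[ -0.1 -27.9  26.2]
```

{"api": "arm_command", "payload": {"targets": [[255,0.1,-1.8,3.5,0,0,0],[255,0.2,-3.8,6.9,0,0,0],[255,0.3,-6.1,10.1,0,0,0],[255,0.4,-8.6,13.1,0,0,0],[255,0.5,-11.3,15.9,0,0,0],[255,0.5,-14.3,18.5,0,0,0],[255,0.6,-17.5,20.8,0,0,0],[255,0.6,-20.8,22.9,0,0,0],[255,0.7,-24.3,24.7,0,0,0],[255,0.7,-27.9,26.2,0,0,0]]}}

```text
time: 7.8
ee_pos: [0.5278, -0.1841, 0.09]
eef_rot: [0.397, 0.585, -0.397, 0.585]
ft_force: [3.5, 4.6, -6.0]
width: 0.0173
```

{"api": "arm_command", "payload": {"targets": [[255,0,0,0,0,0,0],[255,0,0,0,0,0,0],[255,0,0,0,0,0,0]]}}

```text
time: 8.1
ee_pos: [0.5274, -0.1844, 0.0899]
eef_rot: [0.397, 0.585, -0.398, 0.585]
ft_force: [-1.1, 0.2, -2.1]
width: 0.017
```

```bash
python3 plan.py .4945 -.1475 .05 -47.5 42.5 10;  python3 - <<'E'
from h import *
im=camera('wrist'); cv2.imwrite('pics/w3.png',im[:,:,::-1])
E
```

```text
t 8.1 meas r,ang 0.04941863310251618 -48.29365398985514 z 0.08988296027624743 w 0.01704860856776615 F [-1.1  0.2 -2.1]
[-0.   7.1 -3.4]
[-0.  13.6 -7.8]
[ -0.   19.3 -13.2]
[ -0.   24.1 -19.4]
[ -0.   27.8 -26.3]
[ -0.1  30.5 -33.6]
[ -0.1  31.9 -41.4]
[ -0.1  32.2 -49.2]
[ -0.1  31.2 -57. ]
[ -0.1  29.  -64.5]
```

View pics/w3.png

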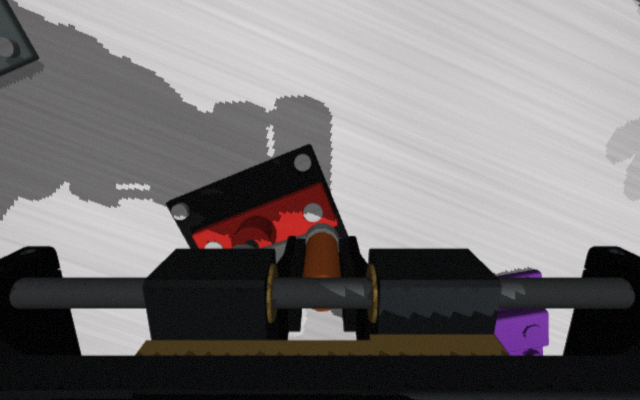

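{"api": "arm_command", "payload": {"targets": [[255,0,7.1,-3.4,0,0,0],[255,0,13.6,-7.8,0,0,0],[255,0,19.3,-13.2,0,0,0],[255,0,24.1,-19.4,0,0,0],[255,0,27.8,-26.3,0,0,0],[255,0,30.5,-33.6,0,0,0],[255,0,31.9,-41.4,0,0,0],[255,0,32.2,-49.2,0,0,0],[255,0,31.2,-57.0,0,0,0],[255,0,29.0,-64.5,0,0,0]]}}

```text
time: 9.15
ee_pos: [0.5323, -0.1135, 0.0903]
eef_rot: [0.397, 0.584, -0.397, 0.586]
ft_force: [5.0, -2.5, -5.2]
width: 0.0172
```

{"api": "arm_command", "payload": {"targets": [[255,0,0,0,0,0,0],[255,0,0,0,0,0,0],[255,0,0,0,0,0,0]]}}

```text
time: 9.45
ee_pos: [0.5315, -0.1126, 0.0902]
eef_rot: [0.397, 0.585, -0.397, 0.585]
ft_force: [1.2, 3.0, 0.5]
width: 0.0174
```

```bash
python3 plan.py .494 -.147 .05 42.5 -47.5 10; python3 plan.py .494 -.147 .05 -47.5 -137.5 10
```

```text
t 9.45 meas r,ang 0.05085393372757425 42.535810927523 z 0.09020207990175728 w 0.01737865806083402 F [1.2 3.  0.5]
[0.  2.2 7.5]
[-0.   3.2 15.3]
[-0.   3.  23.2]
[-0.   1.5 30.9]
[-0.  -1.2 38.3]
[-0.  -4.9 45.1]
[-0.  -9.7 51.3]
[ -0.  -15.4  56.7]
[ -0.  -21.9  61.1]
[ -0.  -29.   64.5]
t 9.45 meas r,ang 0.05085393372757425 42.535810927523 z 0.09020207990175728 w 0.01737865806083402 F [1.2 3.  0.5]
[-0.  -7.5  2.2]
[ -0.  -15.3   3.2]
[ -0.  -23.2   3. ]
[ -0.  -30.9   1.5]
[ -0.  -38.3  -1.2]
[ -0.  -45.1  -4.9]
[ -0.  -51.3  -9.7]
[ -0.  -56.7 -15.4]
[ -0.  -61.1 -21.9]
[ -0.  -64.5 -29. ]
```

{"api": "arm_command", "payload": {"targets": [[255,0,2.2,7.5,0,0,0],[255,0,3.2,15.3,0,0,0],[255,0,3.0,23.2,0,0,0],[255,0,1.5,30.9,0,0,0],[255,0,-1.2,38.3,0,0,0],[255,0,-4.9,45.1,0,0,0],[255,0,-9.7,51.3,0,0,0],[255,0,-15.4,56.7,0,0,0],[255,0,-21.9,61.1,0,0,0],[255,0,-29.0,64.5,0,0,0]]}}

```text
time: 10.45
ee_pos: [0.5286, -0.1834, 0.0899]
eef_rot: [0.397, 0.585, -0.396, 0.585]
ft_force: [2.9, 4.2, -3.5]
width: 0.0173
```

{"api": "arm_command", "payload": {"targets": [[255,0.1,-7.5,2.2,0,0,0],[255,0.2,-15.3,3.2,0,0,0],[255,0.3,-23.2,3.0,0,0,0],[255,0.3,-30.9,1.5,0,0,0],[255,0.4,-38.3,-1.2,0,0,0],[255,0.4,-45.1,-4.9,0,0,0],[255,0.5,-51.3,-9.7,0,0,0],[255,0.5,-56.7,-15.4,0,0,0],[255,0.5,-61.1,-21.9,0,0,0],[255,0.5,-64.5,-29.0,0,0,0]]}}

```text
time: 11.45
ee_pos: [0.4582, -0.1808, 0.0896]
eef_rot: [0.397, 0.584, -0.397, 0.586]
ft_force: [7.3, 0.4, -7.7]
width: 0.0174
```

{"api": "arm_command", "payload": {"targets": [[255,0,0,0,0,0,0],[255,0,0,0,0,0,0],[255,0,0,0,0,0,0]]}}

```text
time: 11.75
ee_pos: [0.4576, -0.1801, 0.0894]
eef_rot: [0.397, 0.585, -0.397, 0.585]
ft_force: [2.2, 4.4, -0.6]
width: 0.017
```

```bash
python3 plan.py .494 -.147 .05 -137.5 -47.5 10;
```

```text
t 11.75 meas r,ang 0.049234267064297225 -137.6913177816278 z 0.08940932993693435 w 0.01696507355131924 F [ 2.2  4.4 -0.6]
[-0.   3.3  7.1]
[-0.   7.8 13.6]
[-0.  13.1 19.3]
[-0.  19.4 24.1]
[-0.  26.2 27.9]
[-0.  33.6 30.5]
[-0.  41.3 32. ]
[-0.  49.2 32.2]
[ 0.  57.  31.2]
[ 0.  64.5 29. ]
```

{"api": "arm_command", "payload": {"targets": [[255,0,3.3,7.1,0,0,0],[255,0,7.8,13.6,0,0,0],[255,0,13.1,19.3,0,0,0],[255,0,19.4,24.1,0,0,0],[255,0,26.2,27.9,0,0,0],[255,0,33.6,30.5,0,0,0],[255,0,41.3,32.0,0,0,0],[255,0,49.2,32.2,0,0,0],[255,0,57.0,31.2,0,0,0],[255,0,64.5,29.0,0,0,0]]}}

```text
time: 12.75
ee_pos: [0.527, -0.185, 0.0896]
eef_rot: [0.396, 0.585, -0.398, 0.584]
ft_force: [-7.1, -0.0, 7.3]
width: 0.0174
```

{"api": "arm_command", "payload": {"targets": [[255,0,0,0,0,0,0],[255,0,0,0,0,0,0],[255,0,0,0,0,0,0]]}}

```text
time: 13.05
ee_pos: [0.528, -0.1841, 0.0897]
eef_rot: [0.397, 0.585, -0.397, 0.585]
ft_force: [-1.3, 1.3, 5.2]
width: 0.0174
```

```bash
python3 plan.py .494 -.147 .05 -47.5 -46.5 1;
```

```text
t 13.05 meas r,ang 0.050297766662929545 -47.50840487143084 z 0.08970644534094727 w 0.0174297228708977 F [-1.3  1.3  5.2]
[-0.   0.8 -0.3]
```

At −47.5° (start 132.4°): half a turn on. Release and retreat.

{"api": "arm_command", "payload": {"targets": [[0,0,0,0,0,0,0],[0,0,0,0,0,0,0],[0,0,0,0,0,0,0],[0,0,0,0,0,0,0],[0,0,0,0,0,0,0],[0,0,0,0,0,0,0],[0,0,0,0,0,0,0],[0,0,0,0,0,0,0],[0,0,0,0,0,0,0],[0,0,0,0,0,0,0]]}}

```text
time: 14.05
ee_pos: [0.5279, -0.1837, 0.0894]
eef_rot: [0.397, 0.585, -0.397, 0.585]
ft_force: [1.1, -0.1, -0.0]
width: 0.0848
```

{"api": "arm_command", "payload": {"targets": [[0,-3,0,0,0,0,0],[0,-10,0,0,0,0,0],[0,-22,0,0,0,0,0],[0,-38,0,0,0,0,0],[0,-56,0,0,0,0,0],[0,-74,0,0,0,0,0],[0,-92,0,0,0,0,0],[0,-110,0,0,0,0,0],[0,-125,0,0,0,0,0],[0,-132,0,0,0,0,0]]}}

```text
time: 15.05
ee_pos: [0.5285, -0.1838, 0.2236]
eef_rot: [0.397, 0.584, -0.397, 0.586]
ft_force: [0.5, -0.7, -0.1]
width: 0.0873
```

{"api": "arm_command", "payload": {"targets": [[0,0,-15,15,0,0,0],[0,0,-35,35,0,0,0],[0,0,-60,60,0,0,0],[0,0,-85,85,0,0,0],[0,0,-110,110,0,0,0],[0,0,-135,135,0,0,0],[0,0,-160,160,0,0,0],[0,0,-180,180,0,0,0],[0,0,-195,195,0,0,0],[0,0,-200,200,0,0,0]]}}

```text
time: 16.05
ee_pos: [0.4142, -0.4457, 0.2209]
eef_rot: [0.398, 0.585, -0.398, 0.584]
ft_force: [-0.7, -0.4, -1.1]
width: 0.0868
```

```bash
python3 - <<'E'
from h import *
s=read_state(); print(s['time'],s['ee_pos'],s['ft_force'],s['width'])
im=camera('top'); cv2.imwrite('pics/t4.png',im[:,:,::-1])
E
```

```text
16.05 [ 0.41417052 -0.44571014  0.22087563] [-0.69410102 -0.40360524 -1.1392099 ] 0.08681712710378747
```

View pics/t4.png

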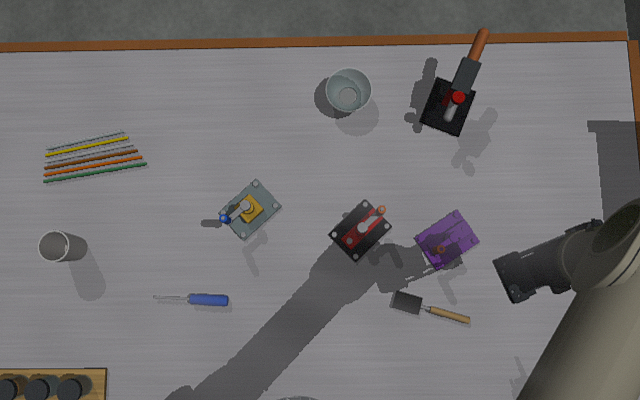

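```bash
python3 - <<'E'
from h import *
rgb=cv2.imread('pics/t4.png')[:,:,::-1].copy()
cv2.imwrite('pics/z4.png',cv2.resize(cv2.imread('pics/t4.png')[190:265,315:405],None,fx=8,fy=8,interpolation=cv2.INTER_NEAREST))
for st,c in blobs(rgb,(6,100,80),(22,255,255),(370,200,395,222),3):
    g=ray('top',c,.13); v=(g-[.494,-.147,.13])[:2]; print(st,c,g,np.hypot(*v),np.degrees(np.arctan2(v[1],v[0])))
a=cv2.imread('pics/top0.png').astype(int);b=cv2.imread('pics/t4.png').astype(int)
print('blue diff',np.abs(a-b)[170:245,200:290].max(),'purple hues differ by shadow')
E
```

```text
[378 206   8   8  37] [381.40540541 209.27027027] [ 0.52679933 -0.18404618  0.13      ] 0.049479441951306546 -48.4794985080363
blue diff 20 purple hues differ by shadow
```

View pics/z4.png

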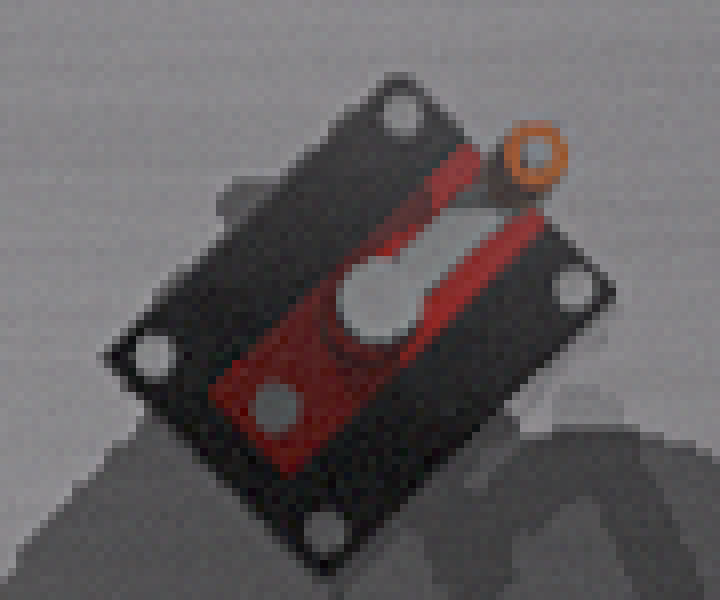

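```bash
python3 -c "
from bench import *
print(close_job())"
```

```text
the job is handed in; nothing more can be done
None
```

I turned the orange-gripped crank half a turn clockwise, a quarter back, half a turn clockwise and a quarter back. Then I opened the gripper, moved the arm clear and handed the job in at about 16 s.

| Stroke | Measured at the tool |
|---|---|
| Half turn clockwise | about 181° |
| Quarter turn back | about 91° |
| Half turn clockwise | about 180° |
| Quarter turn back | about 90° |

- **Final angle:** the tool readings put the crank 179.9° on from the start, and the top camera about 181.8°. They differ by about 2°, which is within the camera calibration.
- **Forces:** the forces reported at the end of each move stayed below about 11 N, and the tool forces were near zero after letting go.
- **Other crank:** the area around the blue-gripped crank looks the same in the pictures from before and after.
- **Purple look-alike:** it appears to be where it was. I checked it only by eye, because the arm's shadow lay across it in the last picture.

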